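# Put the mixed-up salsa bowls back on their own saucers

### The job

The four salsa bowls on the turntable have been put back on each other's saucers. Put every bowl on the saucer of its own shape and size - large round on large round, small round on small round, square on square, oblong on oblong - in the middle, flat, and lined up with the sides of its saucer where it has sides; the cork trivet beside the turntable is free for setting a bowl down meanwhile. Set each bowl down gently rather than dropping it, and leave the saucers and the salt shaker standing where they are.

Things in the scene. Friction and masses are not known exactly. Their poses are not given: they have to be found in the camera images.
- large_round_bowl_c (a point): The large round salsa bowl, glazed ceramic: open top, 64 mm in diameter and 52 mm high, wall 4.5 mm, upper half upright, narrowing to a 48 mm foot; about 190 g. The point is its centre, half-way up (26 mm above its underside); z axis up. At the start it stands on another bowl's saucer.
- small_round_bowl_c (a point): The small round salsa bowl, glazed ceramic: open top, 42 mm in diameter and 46 mm high, wall 4.5 mm, upper half upright, narrowing to a 26 mm foot; about 110 g. The point is its centre, half-way up (23 mm above its underside); z axis up. At the start it stands on another bowl's saucer.
- square_bowl_c (a point): The square salsa bowl, glazed ceramic: open top, 54 x 54 mm and 50 mm high, upright walls 4.5 mm thick, on a 33 x 33 mm foot 6 mm high; about 170 g. Its x and y axes run along its sides. The point is its centre, half-way up (25 mm above its underside); z axis up. At the start it stands on another bowl's saucer.
- oblong_bowl_c (a point): The oblong salsa bowl, glazed ceramic: open top, 78 mm long (its x axis) by 42 mm wide (its y axis) and 48 mm high, upright walls 4.5 mm thick, on a 48 x 26 mm foot 6 mm high; about 170 g. The point is its centre, half-way up (24 mm above its underside); z axis up. At the start it stands on another bowl's saucer.
- large_round_saucer: The large round saucer, 124 mm in diameter; belongs to the large round bowl. White ceramic, loose, flat floor 5 mm thick inside a raised rim whose top is 9 mm above its underside. Origin at the centre of its underside, which stands on the wooden turntable (384 mm across, top 32 mm above the counter; it turns stiffly if pushed sideways). The four saucers stand round the turntable, each 115 mm from its centre.
- small_round_saucer: The small round saucer, 82 mm in diameter; belongs to the small round bowl. White ceramic, loose, flat floor 5 mm thick inside a raised rim whose top is 9 mm above its underside. Origin at the centre of its underside, which stands on the wooden turntable (384 mm across, top 32 mm above the counter; it turns stiffly if pushed sideways). The four saucers stand round the turntable, each 115 mm from its centre.
- square_saucer: The square saucer, 88 x 88 mm, x and y axes along its sides; belongs to the square bowl. White ceramic, loose, flat floor 5 mm thick inside a raised rim whose top is 9 mm above its underside. Origin at the centre of its underside, which stands on the wooden turntable (384 mm across, top 32 mm above the counter; it turns stiffly if pushed sideways). The four saucers stand round the turntable, each 115 mm from its centre.
- oblong_saucer: The oblong saucer, 122 mm long (its x axis) by 72 mm wide (its y axis); belongs to the oblong bowl. White ceramic, loose, flat floor 5 mm thick inside a raised rim whose top is 9 mm above its underside. Origin at the centre of its underside, which stands on the wooden turntable (384 mm across, top 32 mm above the counter; it turns stiffly if pushed sideways). The four saucers stand round the turntable, each 115 mm from its centre.
- trivet: Cork trivet, a fixed disc 120 mm in diameter and 10 mm high lying on the counter to one side of the turntable, empty at the start: room to set a bowl down meanwhile. Origin at the centre of its underside, on the counter.
- salt_c (a point): Salt shaker, glass with a steel cap, 38 mm in diameter and 51 mm high, standing loose in the middle of the turntable between the saucers. The point is its centre, half-way up. To be left alone.
Mind the look-alikes: they are no part of the job. Leave any red look-alike of the part that bears salt_c alone. Leave any purple look-alike of the part that bears oblong_bowl_c alone.

How it is judged:
At the end, for the whole second after the job is handed in: Each bowl on its own saucer: within 12 mm of its middle, upright to 0.12 rad, height within 4 mm of standing on the floor, square and oblong ones lined up to 0.30 rad, at rest. Saucers flat and within 30 mm, the salt upright (0.15 rad) and within 25 mm, of where they stood (horizontal distance between large_round_bowl_c and large_round_saucer below 0.012 m and z of large_round_bowl_c in the frame of large_round_saucer between 0.027 and 0.035 m and angle between each of large_round_bowl_c, small_round_bowl_c, square_bowl_c, oblong_bowl_c's own z axis and vertical below 0.12 rad and linear speed of each of large_round_bowl, small_round_bowl, square_bowl, oblong_bowl below 0.02 m/s and distance of each of large_round_saucer, small_round_saucer, square_saucer, oblong_saucer from where it was at the start of the episode below 0.03 m and angle between each of large_round_saucer, small_round_saucer, square_saucer, oblong_saucer's own z axis and vertical below 0.08 rad and horizontal distance between small_round_bowl_c and small_round_saucer below 0.012 m and z of small_round_bowl_c in the frame of small_round_saucer between 0.024 and 0.032 m and horizontal distance between square_bowl_c and square_saucer below 0.012 m and z of square_bowl_c in the frame of square_saucer between 0.026 and 0.034 m and horizontal distance between oblong_bowl_c and oblong_saucer below 0.012 m and z of oblong_bowl_c in the frame of oblong_saucer between 0.025 and 0.033 m and angle between the x axis of oblong_bowl_c and the x axis of oblong_saucer, either way round below 0.3 rad and (angle between the x axis of square_bowl_c and the x axis of square_saucer, either way round below 0.3 rad or angle between the x axis of square_bowl_c and the y axis of square_saucer, either way round below 0.3 rad) and distance of salt_c from where it was at the start of the episode below 0.025 m and angle between salt_c's own z axis and vertical below 0.15 rad); the robot touches nothing.
It fails at once if a bowl is dropped (from more than about 20 mm) or sent flying instead of being set down ((contact force between the fingers and large_round_bowl below 0.05 N and linear speed of large_round_bowl above 0.6 m/s) or (contact force between the fingers and small_round_bowl below 0.05 N and linear speed of small_round_bowl above 0.6 m/s) or (contact force between the fingers and square_bowl below 0.05 N and linear speed of square_bowl above 0.6 m/s) or (contact force between the fingers and oblong_bowl below 0.05 N and linear speed of oblong_bowl above 0.6 m/s)).
It fails at once if the salt shaker is tipped over or lifted away (angle between salt_c's own z axis and vertical above 0.6 rad or distance of salt_c from where it was at the start of the episode above 0.06 m).
It also fails if it takes over 144 s, if anything falls off the work surface, if the arm or the gripper's body presses on something with over 40 N, if the wrist force passes 120 N, or if a joint passes its speed limit or range.

### The arm

A 6-joint arm with a two-finger parallel gripper is mounted at the origin on the work surface. World frame = base frame: x ahead of the robot, y to its left, z up, the work surface at z = 0. Lengths are in m, angles in rad, forces in N, time in s.
With the tool pointing down it reaches from about 0.35 to 0.85 m from the base axis. Payload 8.1 kg.
Tool frame: the origin (TCP) lies on the centre line of the jaws, within the pads' length; the fingertips stand 17 mm ahead of it and the grasp point (between the pads) lies 2 mm behind it; x points along the fingers, z is the direction in which the jaws open and shut, and the axes are right-handed (so a half turn about x gives the same grasp; the last joint's range is limited). The gripper opens to 93 mm and grips with 3 to 60 N. Pads are 15 mm wide; open, the fingers measure 128 mm over their backs; the gripper's body (75 mm by 188 mm) begins 65 mm behind the grasp point.
Start: joints at [-1.256, 0.13, 1.488, -0, 1.523, -0.085], TCP at [0.234, -0.553, 0.236] pointing down, gripper open.
Joint ranges: [-2.96, 2.96], [-0.89, 2.26], [0.02, 2.5], [-1.34, 4.48], [0, 2.73], [-2.66, 2.66]. Speed limits (rad/s): [2.39, 2.39, 2.79, 3.14, 3.14, 3.14].

### API

Orientations are given as a rotation vector (axis times angle).
In Python, from plant import telemetry, optics, workorder gives the robot as it stands.
- The arm moves only by the shell command python3 -m inch 'ROWS' [FORCE]. ROWS is JSON, a list that holds one entry, the list of rows, each a list of 7 numbers: the shift along the tool's x, y, z in m, then the turn, a rotation vector about the tool's x, y, z in rad, then the opening, from 0 (shut) to 1 (fully open). In form: [[[tx, ty, tz, ax, ay, az, grip], ...]]. A call has 1 to 20 rows; each row shifts and turns the pose as measured when the row begins, along the tool's axes as they then stand; what a row does not reach is not made up. A row lasts 1/10 s, in which the tool goes at most 50 mm and 8.59 degrees, less where a joint would pass 70% of its speed; a pose out of reach is approached as far as the arm can. A call is refused whole if a number of a shift passes 0.05 or a number of a turn 0.15, either way. A call with a gripper value outside its range is refused whole. The fingers move at their own pace and stop on an object; FORCE is the grip in N (left out, the last holds). Time passes only in rows, so rows that do not move let the fingers close. It gives the time, the measured TCP pose, the force and the opening at its end, in the units of the state.
- telemetry.read_state(): the state, without advancing time (a new reading comes with each control period).
- optics.read_camera(name): name is "scene" or "top"; returns a dict with "frame" (420x560x3 uint8, blue, green, red), "fx", "fy", "cx", "cy" (pixels), "D" ([k1, k2, p1, p2, k3] as OpenCV has them; the pictures are not rectified), "rvec" (rotation vector, rad) and "tvec" (3), from world to camera coordinates, as OpenCV has them. Camera axes: x right, y down, z forward; pixel columns grow to the right and rows downward; lengths in m; the calibration is good to about 2 mm. A picture is of the moment at which its call begins. There is no depth.
- workorder.close_job(): hands the job in, once; it reports no verdict.
The state is a dict: "t": time; "q": joint angles; "dq": joint speeds; "joint_torque": joint torques, N m; "tool_pos": TCP position; "orientation": TCP orientation; "force": force on the tool from outside, world axes, zero at the start; "wrist_torque": the same for the moment, N m; "opening": finger opening in m.
Only numpy, scipy, OpenCV 4.12 (cv2) and the standard library are available. Lean on these libraries where they do the work, as an engineer would, in place of code of your own. Each camera call takes 0.05 s, during which the arm holds its last target. There are 200 camera calls.

## Working session

There is one attempt and no reset: what is moved stays moved. The work goes in short steps, Python scripts to look and compute and a shell command to move; the robot and the scene stay as the last step left them, time stands still between calls to the robot, and variables do not carry over. Pictures are saved under pics/ and viewed, on a budget of 14 in all, crops included, one or two more only if the job needs it, and the job is handed in when it is done.

```bash
mkdir -p pics; ls
python3 - <<'E'
from plant import telemetry, optics
import cv2
print(telemetry.read_state())
for n in("scene","top"):
    c=optics.read_camera(n); cv2.imwrite(f"pics/{n}0.png",c["frame"])
    print({k:v for k,v in c.items() if k!="frame"})
E
```

```text
pics
{'t': 0.0, 'q': array([-1.25636750e+00,  1.31145843e-01,  1.48930609e+00,  3.15848998e-06,
        1.52296342e+00, -8.53705802e-02]), 'dq': array([ 0.00064221, -0.00043487, -0.00043941, -0.00091902, -0.0001379 ,
       -0.00176891]), 'joint_torque': array([ 2.90943826e-04, -5.59846044e+01, -4.91755557e+01,  7.66564650e-02,
        3.55756888e-02, -1.40919219e-04]), 'tool_pos': array([ 0.2334108 , -0.55215322,  0.23458183]), 'orientation': array([ 0.91098324,  1.37368035, -0.90911315]), 'force': array([-0.57870185, -0.43094811, -0.17723869]), 'wrist_torque': array([-0.00381725, -0.03398937,  0.0293371 ]), 'opening': 0.09269408912908375}
{'fx': 422.67273366895756, 'fy': 422.67273366895756, 'cx': 278.5936037402559, 'cy': 211.6362998542417, 'D': array([0.01764955, 0.        , 0.        , 0.        , 0.        ]), 'rvec': array([ 1.17182321,  2.56196092, -0.75211211]), 'tvec': array([ 0.31247946, -0.25056489,  1.12717172])}
{'fx': 387.1528022934191, 'fy': 387.1528022934191, 'cx': 281.69867536089697, 'cy': 211.92761091156066, 'D': array([-0.09712573,  0.        ,  0.        ,  0.        ,  0.        ]), 'rvec': array([ 2.14687668, -2.09014573,  0.19753045]), 'tvec': array([-0.01357587,  0.48227516,  0.83308959])}
```

View pics/top0.png

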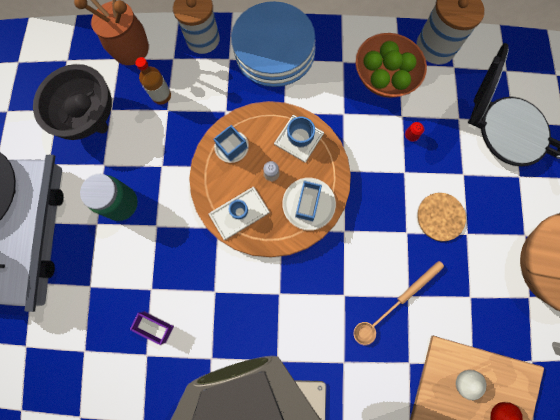

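View pics/scene0.png

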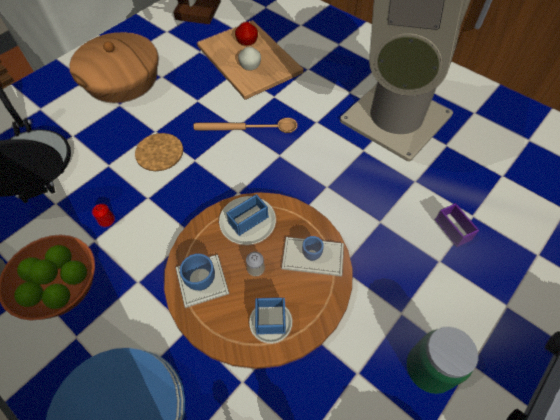

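```bash
cat > h.py <<'E'
import numpy as np, cv2
from plant import telemetry, optics
def ray(c,uv,z):
    """world points where pixels uv meet plane z"""
    uv=np.asarray(uv,float).reshape(-1,1,2)
    K=np.array([[c["fx"],0,c["cx"]],[0,c["fy"],c["cy"]],[0,0,1]])
    n=cv2.undistortPoints(uv,K,c["D"]).reshape(-1,2)
    R=cv2.Rodrigues(c["rvec"])[0]; o=-R.T@c["tvec"]
    d=np.c_[n,np.ones(len(n))]@R
    return o+d*((z-o[2])/d[:,2])[:,None]
def proj(c,P):
    K=np.array([[c["fx"],0,c["cx"]],[0,c["fy"],c["cy"]],[0,0,1]])
    return cv2.projectPoints(np.asarray(P,float).reshape(-1,1,3),c["rvec"],c["tvec"],K,c["D"])[0].reshape(-1,2)
def ortho(c,x0,y0,w,h,z,s):
    """plan view: column -> -y, row -> -x, s m/px, centre x0,y0"""
    v,u=np.mgrid[:h,:w]
    P=np.stack([x0-(v-h/2)*s,y0-(u-w/2)*s,np.full(v.shape,z)],-1)
    m=proj(c,P).astype(np.float32).reshape(h,w,2)
    return cv2.remap(c["frame"],m,None,cv2.INTER_CUBIC)
def w(x0,y0,W,H,s,u,v): return x0-(v-H/2)*s, y0-(u-W/2)*s
E
python3 - <<'E'
from h import *
t=optics.read_camera("top"); s=optics.read_camera("scene")
for n,c in(("top",t),("scene",s)):
    R=cv2.Rodrigues(c["rvec"])[0]; print(n,"cam at",-R.T@c["tvec"])
print("table,trivet top",ray(t,[[270,178]],.032),ray(t,[[442,217]],.01),"scene trivet",ray(s,[[159,152]],.01))
x0,y0=ray(t,[[270,178]],.032)[0,:2]; print(x0,y0)
rows=[np.hstack([ortho(c,x0,y0,400,300,z,.001) for z in(.041,.086)])[:, :] for c in(t,s)]
im=np.vstack(rows)
for i in range(0,800,50): cv2.line(im,(i,0),(i,6 if i%100 else 14),(0,255,0),1)
for i in range(0,600,50): cv2.line(im,(0,i),(6,i),(0,255,0),1)
cv2.imwrite("pics/o1.png",im)
E
```

```text
top cam at [ 0.31547422 -0.00749604  0.9095228 ]
scene cam at [0.81747718 0.30487973 0.81836524]
table,trivet top [[0.56569501 0.02914086 0.032     ]] [[ 0.48727932 -0.38516352  0.01      ]] scene trivet [[ 0.49408245 -0.37983934  0.01      ]]
0.5656950068791737 0.029140864484174606
```

View pics/o1.png

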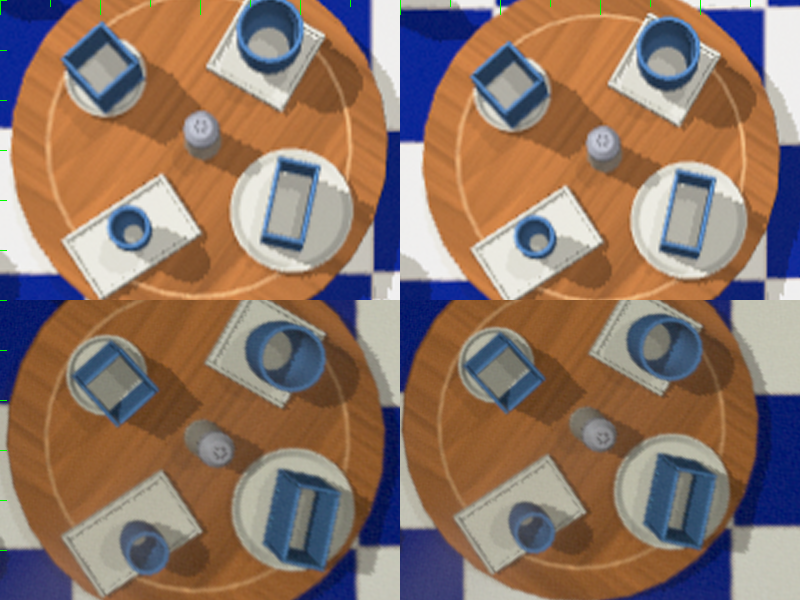

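```bash
cat > meas.py <<'E'
from h import *
X0,Y0=.5657,.0291; S=.0005; W,H=840,840
H_={'LR':.052,'SR':.046,'SQ':.050,'OB':.048}
def blue(im):
    b,g,r=[im[...,i].astype(int) for i in range(3)]
    return ((b-r>25)&(g-r>8)&(g>45)).astype(np.uint8)*255
def white(im):
    hsv=cv2.cvtColor(im,cv2.COLOR_BGR2HSV)
    return ((hsv[...,1]<75)&(hsv[...,2]>80)).astype(np.uint8)*255
def disc(m,r=360):
    k=np.zeros_like(m); cv2.circle(k,(W//2,H//2),r,255,-1); return m&k
def blobs(m,mina=1200):
    m=cv2.morphologyEx(m,cv2.MORPH_OPEN,np.ones((3,3)))
    cs=cv2.findContours(m,cv2.RETR_EXTERNAL,cv2.CHAIN_APPROX_NONE)[0]
    return [c.reshape(-1,2) for c in cs if cv2.contourArea(c)>mina]
def toW(p): p=np.asarray(p,float); return np.stack([X0-(p[...,1]-H/2)*S,Y0-(p[...,0]-W/2)*S],-1)
def rect(c):
    P=toW(c).astype(np.float32); (a,b,th)=cv2.minAreaRect(P); return np.array(a),np.array(b),th,P
E
python3 - <<'E'
from meas import *
np.set_printoptions(precision=4,suppress=True)
for n in("top","scene"):
    c=optics.read_camera(n)
    print(n,'saucers z=.041')
    im=ortho(c,X0,Y0,W,H,.041,S)
    for b in blobs(disc(white(im)|blue(im))):
        a,sz,th,P=rect(b); print(' ctr',a,'size',sz,'ang',round(th,1))
    print(n,'bowls z=.086')
    im=ortho(c,X0,Y0,W,H,.086,S)
    for b in blobs(disc(blue(im),400)):
        a,sz,th,P=rect(b); print(' ctr',a,'size',sz,'ang',round(th,1),'x',P[:,0].min(),P[:,0].max(),'y',P[:,1].min(),P[:,1].max())
        print('   far pt',P[P[:,0].argmax()],'L',P[P[:,1].argmax()],'R',P[P[:,1].argmin()],'near',P[P[:,0].argmin()])
E
python3 - <<'E'
from meas import *
from scipy.spatial.transform import Rotation as R
print(R.from_rotvec(telemetry.read_state()['orientation']).as_matrix().round(3))
E
```

```text
top saucers z=.041
 ctr [0.4792 0.0979] size [0.074  0.1229] ang 33.3
 ctr [ 0.5055 -0.0622] size [0.1225 0.1225] ang 90.0
 ctr [0.5816 0.0273] size [0.0481 0.0355] ang 11.0
 ctr [0.6417 0.1256] size [0.0856 0.0806] ang 45.0
 ctr [ 0.6692 -0.0388] size [0.0892 0.1002] ang 59.8
top bowls z=.086
 ctr [0.4791 0.0947] size [0.0442 0.0413] ang 33.7 x 0.4577 0.5012 y 0.0736 0.1161
   far pt [0.5012 0.0981] L [0.4812 0.1161] R [0.4757 0.0736] near [0.4577 0.0936]
 ctr [ 0.5022 -0.0581] size [0.0427 0.0846] ang 77.6 x 0.4577 0.5467 y -0.0864 -0.0304
   far pt [ 0.5467 -0.0474] L [ 0.4677 -0.0304] R [ 0.5347 -0.0864] near [ 0.4577 -0.0639]
 ctr [0.6316 0.1189] size [0.0679 0.0584] ang 42.3 x 0.5887 0.6742 y 0.0811 0.1581
   far pt [0.6742 0.1211] L [0.6397 0.1581] R [0.6207 0.0811] near [0.5887 0.1181]
 ctr [ 0.6627 -0.0392] size [0.0726 0.0642] ang 5.7 x 0.6262 0.6987 y -0.0709 -0.0064
   far pt [ 0.6987 -0.0344] L [ 0.6707 -0.0064] R [ 0.6647 -0.0709] near [ 0.6262 -0.0354]
scene saucers z=.041
 ctr [0.4783 0.095 ] size [0.0847 0.1226] ang 33.3
 ctr [ 0.5062 -0.0635] size [0.1222 0.1223] an
[... 238 characters left out ...]
37 0.5082 y 0.0751 0.1191
   far pt [0.5082 0.1106] L [0.4977 0.1191] R [0.4837 0.0751] near [0.4637 0.0931]
 ctr [ 0.5144 -0.0502] size [0.0627 0.0859] ang 77.9 x 0.4677 0.5622 y -0.0869 -0.0144
   far pt [ 0.5622 -0.0294] L [ 0.4942 -0.0144] R [ 0.5392 -0.0869] near [ 0.4677 -0.0664]
 ctr [0.6438 0.1254] size [0.0656 0.0533] ang 42.5 x 0.6042 0.6832 y 0.0856 0.1656
   far pt [0.6832 0.1301] L [0.6507 0.1656] R [0.6367 0.0856] near [0.6042 0.1246]
 ctr [ 0.6706 -0.0351] size [0.0764 0.0629] ang 59.0 x 0.6357 0.7012 y -0.0724 0.0021
   far pt [ 0.7012 -0.0274] L [0.6767 0.0021] R [ 0.6657 -0.0724] near [ 0.6357 -0.0384]
[[-0.     0.921  0.389]
 [ 0.001  0.389 -0.921]
 [-1.     0.    -0.001]]
```

```bash
cat > nav.py <<'E'
# nav.py x y z yaw_deg : what remains, in tool axes (after the turn has / has not been made)
import sys, numpy as np
from plant import telemetry
from scipy.spatial.transform import Rotation as R
s=telemetry.read_state(); M=R.from_rotvec(s['orientation']).as_matrix()
x,y,z,yaw=map(float,sys.argv[1:]); a=np.radians(yaw)
D=np.column_stack([[0,0,-1],[-np.sin(a)*-1,-np.cos(a),0],[np.cos(a),np.sin(a),0]])
assert np.linalg.det(D)>0
d=np.array([x,y,z])-s['tool_pos']
print('now',s['tool_pos'].round(4),'jaw',round(np.degrees(np.arctan2(M[1,2],M[0,2])),1),'open',round(s['opening'],4),'t',round(s['t'],1),'q',s['q'].round(2),'F',s['force'].round(1))
print('shift, present axes',(M.T@d).round(4),' target axes',(D.T@d).round(4),' turn',R.from_matrix(M.T@D).as_rotvec().round(3))
E
python3 -m inch '[[[0.0018,0.0318,-0.0232,0,0,0,1],[0.0018,0.0318,-0.0232,0,0,0,1],[0.0018,0.0318,-0.0232,0,0,0,1],[0.0018,0.0318,-0.0232,0,0,0,1],[0.0018,0.0318,-0.0232,0,0,0,1],[0.0018,0.0318,-0.0232,0,0,0,1],[0.0018,0.0318,-0.0232,0,0,0,1],[0.0018,0.0318,-0.0232,0,0,0,1],[0.0018,0.0318,-0.0232,0,0,0,1],[0.0018,0.0318,-0.0232,0,0,0,1],[0.0018,0.0318,-0.0232,0,0,0,1],[0.0018,0.0318,-0.0232,0,0,0,1],[0.0018,0.0318,-0.0232,0,0,0,1],[0.0018,0.0318,-0.0232,0,0,0,1],[0.0018,0.0318,-0.0232,0,0,0,1],[0.0018,0.0318,-0.0232,0,0,0,1],[0.0018,0.0318,-0.0232,0,0,0,1],[0.0018,0.0318,-0.0232,0,0,0,1],[0,0,0,0,0,0,1]]]' 20
python3 nav.py .639 .122 .2 -47.6
```

```text
t: 2.2
tool_pos: [0.6113, 0.0786, 0.201]
orientation: [0.914, 1.367, -0.912]
force: [-0.0, -0.3, -0.8]
opening: 0.0926Traceback (most recent call last):
  File "nav.py", line 8, in <module>
    assert np.linalg.det(D)>0
           ^^^^^^^^^^^^^^^^^^
AssertionError
```

```bash
sed -i 's/\[-np.sin(a)\*-1,-np.cos(a),0\]/[-np.sin(a),np.cos(a),0]/' nav.py; python3 nav.py .639 .122 .2 -47.6
```

```text
now [0.6113 0.0786 0.201 ] jaw -67.4 open 0.0926 t 2.2 q [ 0.05  0.19  1.49 -0.    1.46  1.22] F [-0.  -0.3 -0.8]
shift, present axes [ 0.001   0.0422 -0.0294]  target axes [ 0.001   0.0497 -0.0134]  turn [-0.345  0.003 -0.002]
```

```bash
python3 -m inch '[[[0,0,0,-0.115,0,0,1],[0,0,0,-0.115,0,0,1],[0,0,0,-0.115,0,0,1],[0,0.025,-0.0067,0,0,0,1],[0,0.025,-0.0067,0,0,0,1],[0.03,0,0,0,0,0,1],[0.02,0,0,0,0,0,1],[0,0,0,0,0,0,1]]]'
python3 nav.py .639 .122 .071 -47.6
python3 - <<'E'
from h import *
c=optics.read_camera("top");s=optics.read_camera("scene")
a=c["frame"][90:270,170:370];b=s["frame"][180:380,150:370]
cv2.imwrite("pics/p2.png",np.hstack([cv2.resize(a,(400,360)),cv2.resize(b,(396,360))]))
E
```

```text
t: 3.0
tool_pos: [0.6393, 0.1214, 0.1501]
orientation: [0.635, 1.471, -0.638]
force: [-0.9, -0.6, 0.8]
opening: 0.0926
now [0.6393 0.1214 0.1501] jaw -46.7 open 0.0926 t 3.0 q [ 0.11  0.31  1.44 -0.    1.39  0.93] F [-0.9 -0.6  0.8]
shift, present axes [ 0.0791  0.0002 -0.001 ]  target axes [ 0.0791  0.0002 -0.0006]  turn [ 0.016  0.005 -0.   ]
```

View pics/p2.png

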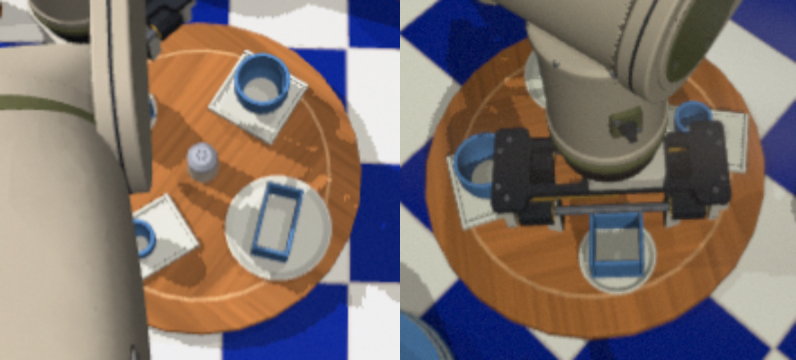

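```bash
python3 -m inch '[[[0.03,0,0,0.016,0.005,0,1],[0.03,0,0,0,0,0,1],[0.012,0,0,0,0,0,1],[0.007,0,0,0,0,0,1],[0,0,0,0,0,0,0.7],[0,0,0,0,0,0,0.5],[0,0,0,0,0,0,0.3],[0,0,0,0,0,0,0.3],[0,0,0,0,0,0,0.3],[0,0,0,0,0,0,0.3],[0,0,0,0,0,0,0.3],[0,0,0,0,0,0,0.3]]]' 20
python3 nav.py .639 .122 .071 -47.6
```

```text
t: 4.3
tool_pos: [0.6493, 0.1205, 0.0876]
orientation: [0.658, 1.45, -0.64]
force: [-0.9, 0.3, -1.3]
opening: 0.0541
now [0.6493 0.1205 0.0876] jaw -47.8 open 0.0541 t 4.3 q [ 0.11  0.38  1.48 -0.    1.26  0.94] F [-0.9  0.3 -1.3]
shift, present axes [ 0.0164 -0.0069 -0.0083]  target axes [ 0.0166 -0.0066 -0.0081]  turn [-0.003  0.014 -0.019]
```

Run:
```python
from h import *
c=optics.read_camera("top");s=optics.read_camera("scene")
a=c["frame"][60:270,130:370];b=s["frame"][180:380,150:370]
cv2.imwrite("pics/p3.png",np.hstack([cv2.resize(a,(400,360)),cv2.resize(b,(396,360))]))
q=telemetry.read_state();print(q['force'],q['wrist_torque'],q['dq'],q['tool_pos'])
```

```text
[ 0.60466809  0.87595586 -0.61982187] [ 0.00212971 -0.05608418  0.02574585] [ 0.00180093  0.00010382 -0.00145084 -0.00043378 -0.00011317  0.00266207] [0.64931299 0.12044599 0.08757638]
```

View pics/p3.png

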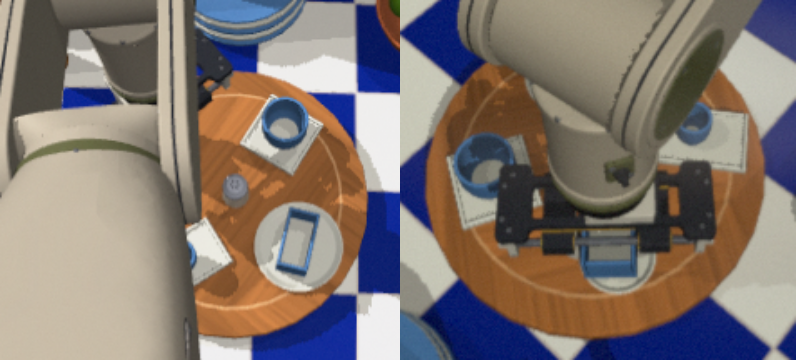

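```bash
python3 -m inch '[[[0,0,0,0,0,0,1],[0,0,0,0,0,0,1],[0,0,0,0,0,0,1],[0,0,0,0,0,0,1]]]'
python3 nav.py .639 .122 .071 -47.6
```

```text
t: 4.8
tool_pos: [0.6496, 0.1204, 0.0879]
orientation: [0.659, 1.45, -0.64]
force: [0.0, -0.4, -0.6]
opening: 0.0818
now [0.6496 0.1204 0.0879] jaw -47.8 open 0.0818 t 4.8 q [ 0.11  0.38  1.48 -0.    1.26  0.94] F [ 0.  -0.4 -0.6]
shift, present axes [ 0.0166 -0.0071 -0.0085]  target axes [ 0.0169 -0.0068 -0.0083]  turn [-0.003  0.014 -0.019]
```

```bash
python3 -m inch '[[[0,-0.007,-0.0085,0,0.014,-0.019,1],[0,0,0,0,0,0,1]]]'
python3 nav.py .639 .122 .071 -47.6; python3 -m inch '[[[0.008,0,0,0,0,0,1],[0,0,0,0,0,0,1]]]'
python3 nav.py .639 .122 .071 -47.6
```

```text
t: 5.0
tool_pos: [0.6378, 0.1221, 0.0877]
orientation: [0.651, 1.473, -0.652]
force: [0.0, 0.6, 0.5]
opening: 0.0921
now [0.6378 0.1221 0.0877] jaw -47.8 open 0.0921 t 5.0 q [0.11 0.37 1.48 0.   1.29 0.94] F [0.  0.6 0.5]
shift, present axes [0.0167 0.0008 0.0009]  target axes [0.0167 0.0008 0.0009]  turn [-0.003 -0.001  0.001]
t: 5.2
tool_pos: [0.6376, 0.1223, 0.0792]
orientation: [0.651, 1.473, -0.652]
force: [-0.3, -1.3, -0.7]
opening: 0.0928
now [0.6376 0.1223 0.0792] jaw -47.7 open 0.0928 t 5.2 q [0.11 0.38 1.49 0.   1.27 0.94] F [-0.3 -1.3 -0.7]
shift, present axes [0.0082 0.0008 0.0011]  target axes [0.0082 0.0008 0.0011]  turn [-0.003 -0.001  0.001]
```

```bash
python3 -m inch '[[[0.008,0.0005,0.001,0,0,0,1],[0,0,0,0,0,0,0.5],[0,0,0,0,0,0,0.4],[0,0,0,0,0,0,0.3],[0,0,0,0,0,0,0.3],[0,0,0,0,0,0,0.3],[0,0,0,0,0,0,0.3],[0,0,0,0,0,0,0.3]]]' 25
python3 nav.py .639 .122 .17 -47.6
```

```text
t: 6.0
tool_pos: [0.6388, 0.1215, 0.0699]
orientation: [0.65, 1.473, -0.652]
force: [0.3, 0.4, -1.6]
opening: 0.0538
now [0.6388 0.1215 0.0699] jaw -47.8 open 0.0538 t 6.0 q [ 0.11  0.39  1.49 -0.    1.26  0.94] F [ 0.3  0.4 -1.6]
shift, present axes [-0.1001  0.0003 -0.0003]  target axes [-0.1001  0.0005 -0.0002]  turn [-0.003 -0.001  0.002]
```

```bash
python3 -m inch '[[[-0.006,0,0,0,0,0,0.3],[-0.02,0,0,0,0,0,0.3],[-0.02,0,0,0,0,0,0.3],[-0.02,0,0,0,0,0,0.3],[-0.02,0,0,0,0,0,0.3],[-0.02,0,0,0,0,0,0.3],[-0.01,0,0,0,0,0,0.3],[0,0,0,0,0,0,0.3]]]' 25
python3 nav.py .49 -.382 .17 -47.6
```

```text
t: 6.8
tool_pos: [0.6373, 0.1217, 0.1905]
orientation: [0.649, 1.476, -0.654]
force: [-0.1, -0.1, -1.3]
opening: 0.0541
now [0.6373 0.1217 0.1905] jaw -47.7 open 0.0541 t 6.8 q [0.11 0.29 1.39 0.   1.47 0.94] F [-0.1 -0.1 -1.3]
shift, present axes [ 0.0216 -0.4476  0.2739]  target axes [ 0.0205 -0.4484  0.2727]  turn [-0.003 -0.004  0.005]
```

```bash
python3 -m inch '[[[0,-0.012,0.0075,0,0,0,0.3],[0,-0.023,0.014,0,0,0,0.3],[0,-0.023,0.014,0,0,0,0.3],[0,-0.023,0.014,0,0,0,0.3],[0,-0.023,0.014,0,0,0,0.3],[0,-0.023,0.014,0,0,0,0.3],[0,-0.023,0.014,0,0,0,0.3],[0,-0.023,0.014,0,0,0,0.3],[0,-0.023,0.014,0,0,0,0.3],[0,-0.023,0.014,0,0,0,0.3],[0,-0.023,0.014,0,0,0,0.3],[0,-0.023,0.014,0,0,0,0.3],[0,-0.023,0.014,0,0,0,0.3],[0,-0.023,0.014,0,0,0,0.3],[0,-0.023,0.014,0,0,0,0.3],[0,-0.023,0.014,0,0,0,0.3],[0,-0.023,0.014,0,0,0,0.3],[0,-0.023,0.014,0,0,0,0.3],[0,-0.012,0.0075,0,0,0,0.3],[0,0,0,0,0,0,0.3]]]'
python3 nav.py .49 -.382 .08 -47.6
```

```text
t: 8.8
tool_pos: [0.4678, -0.3702, 0.1612]
orientation: [0.651, 1.52, -0.666]
force: [0.3, -0.4, -2.1]
opening: 0.0537
now [ 0.4678 -0.3702  0.1612] jaw -48.0 open 0.0537 t 8.8 q [-0.74  0.21  1.54 -0.02  1.44  0.1 ] F [ 0.3 -0.4 -2.1]
shift, present axes [0.0798 0.0109 0.0269]  target axes [0.0812 0.0085 0.0237]  turn [-0.006 -0.041  0.028]
```

```bash
python3 -m inch '[[[0,0.005,0.013,-0.006,-0.041,0.028,0.3],[0,0.005,0.012,0,0,0,0.3],[0.02,0,0,0,0,0,0.3],[0.02,0,0,0,0,0,0.3],[0.015,0,0,0,0,0,0.3],[0,0,0,0,0,0,0.3]]]'
python3 nav.py .49 -.382 .044 -47.6
```

```text
t: 9.4
tool_pos: [0.4926, -0.3762, 0.1005]
orientation: [0.652, 1.475, -0.644]
force: [-0.8, 0.3, -1.4]
opening: 0.0536
now [ 0.4926 -0.3762  0.1005] jaw -47.5 open 0.0536 t 9.4 q [-0.74  0.29  1.56  0.    1.3   0.09] F [-0.8  0.3 -1.4]
shift, present axes [ 0.0565 -0.006   0.0028]  target axes [ 0.0565 -0.0059  0.0026]  turn [ 0.002 -0.005 -0.003]
```

```bash
python3 -m inch '[[[0,-0.006,0.0028,0,-0.005,0,0.3],[0.015,0,0,0,0,0,0.3],[0.015,0,0,0,0,0,0.3],[0.012,0,0,0,0,0,0.3],[0,0,0,0,0,0,0.3]]]'
python3 nav.py .49 -.382 .044 -47.6
```

```text
t: 9.9
tool_pos: [0.4907, -0.3824, 0.0567]
orientation: [0.649, 1.468, -0.645]
force: [0.1, 1.0, -1.4]
opening: 0.0537
now [ 0.4907 -0.3824  0.0567] jaw -47.5 open 0.0537 t 9.9 q [-0.75  0.33  1.59  0.    1.21  0.08] F [ 0.1  1.  -1.4]
shift, present axes [ 0.0127 -0.0003 -0.0008]  target axes [ 0.0127 -0.0003 -0.0008]  turn [ 0.002  0.002 -0.003]
```

```bash
python3 -m inch '[[[0.006,0,0,0,0,0,0.3],[0.004,0,0,0,0,0,0.3],[0.002,0,0,0,0,0,0.3],[0,0,0,0,0,0,0.3]]]'
python3 nav.py .49 -.382 .043 -47.6
```

```text
t: 10.3
tool_pos: [0.4909, -0.3826, 0.0437]
orientation: [0.649, 1.468, -0.645]
force: [0.4, 0.0, -1.2]
opening: 0.0539
now [ 0.4909 -0.3826  0.0437] jaw -47.5 open 0.0539 t 10.3 q [-0.75  0.35  1.6   0.    1.19  0.08] F [ 0.4  0.  -1.2]
shift, present axes [ 0.0007 -0.0003 -0.0011]  target axes [ 0.0007 -0.0003 -0.0011]  turn [ 0.002  0.003 -0.003]
```

```bash
python3 -m inch '[[[0.001,0,0,0,0,0,0.3],[0.0005,0,0,0,0,0,0.6],[0,0,0,0,0,0,0.7],[0,0,0,0,0,0,0.8],[0,0,0,0,0,0,1],[0,0,0,0,0,0,1],[0,0,0,0,0,0,1],[-0.02,0,0,0,0,0,1],[-0.03,0,0,0,0,0,1],[-0.03,0,0,0,0,0,1],[-0.02,0,0,0,0,0,1],[-0.01,0,0,0,0,0,1],[0,0,0,0,0,0,1]]]'
python3 nav.py .482 .0955 .17 -47.6
```

```text
t: 11.6
tool_pos: [0.4906, -0.3827, 0.1569]
orientation: [0.648, 1.467, -0.646]
force: [0.6, -1.0, 0.0]
opening: 0.093
now [ 0.4906 -0.3827  0.1569] jaw -47.5 open 0.093 t 11.6 q [-0.75  0.23  1.52  0.    1.39  0.08] F [ 0.6 -1.   0. ]
shift, present axes [-0.0133  0.317  -0.3582]  target axes [-0.0131  0.3161 -0.359 ]  turn [ 0.002  0.003 -0.003]
```

```bash
python3 -m inch '[[[-0.01,0.0105,-0.012,0,0,0,1],[0,0.021,-0.024,0,0,0,1],[0,0.021,-0.024,0,0,0,1],[0,0.021,-0.024,0,0,0,1],[0,0.021,-0.024,0,0,0,1],[0,0.021,-0.024,0,0,0,1],[0,0.021,-0.024,0,0,0,1],[0,0.021,-0.024,0,0,0,1],[0,0.021,-0.024,0,0,0,1],[0,0.021,-0.024,0,0,0,1],[0,0.021,-0.024,0,0,0,1],[0,0.021,-0.024,0,0,0,1],[0,0.021,-0.024,0,0,0,1],[0,0.021,-0.024,0,0,0,1],[0,0.0105,-0.012,0,0,0,1],[0,0,0,0,0,0,1]]]'
python3 nav.py .482 .0955 .14 -47.6
```

```text
t: 13.2
tool_pos: [0.4684, 0.0828, 0.1449]
orientation: [0.651, 1.495, -0.653]
force: [-0.8, 0.2, 0.8]
opening: 0.0927
now [0.4684 0.0828 0.1449] jaw -47.7 open 0.0927 t 13.2 q [ 0.06 -0.13  1.92  0.01  1.38  0.89] F [-0.8  0.2  0.8]
shift, present axes [ 0.0047  0.0187 -0.0001]  target axes [ 0.0049  0.0186 -0.0002]  turn [-0.001 -0.021  0.011]
```

```bash
python3 -m inch '[[[0,0.0187,0,0,-0.021,0.011,1],[0.015,0,0,0,0,0,1],[0.015,0,0,0,0,0,1],[0.01,0,0,0,0,0,1],[0,0,0,0,0,0,1]]]'
python3 nav.py .482 .0955 .067 -47.6
python3 - <<'E'
from h import *
c=optics.read_camera("top");s=optics.read_camera("scene")
a=c["frame"][60:270,130:370];b=s["frame"][180:380,150:370]
cv2.imwrite("pics/p4.png",np.hstack([cv2.resize(a,(400,360)),cv2.resize(b,(396,360))]))
E
```

```text
t: 13.7
tool_pos: [0.4788, 0.092, 0.0967]
orientation: [0.646, 1.478, -0.654]
force: [-0.5, -0.9, 0.4]
opening: 0.0931
now [0.4788 0.092  0.0967] jaw -47.6 open 0.0931 t 13.7 q [ 0.09 -0.05  1.94 -0.    1.26  0.92] F [-0.5 -0.9  0.4]
shift, present axes [ 0.0296  0.0049 -0.0004]  target axes [ 0.0297  0.0047 -0.0005]  turn [-0.001 -0.003  0.007]
```

View pics/p4.png

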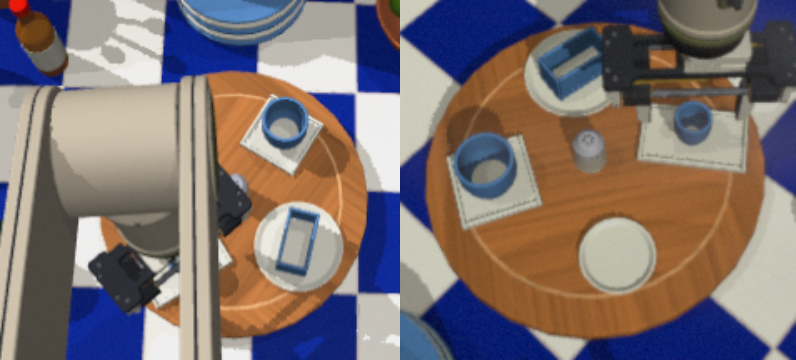

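```bash
python3 -m inch '[[[0,0.005,0,0,-0.003,0.007,1],[0.012,0,0,0,0,0,1],[0.01,0,0,0,0,0,1],[0.006,0,0,0,0,0,1],[0,0,0,0,0,0,1]]]'
python3 nav.py .482 .0955 .067 -47.6
python3 - <<'E'
from meas import *
np.set_printoptions(precision=4,suppress=True)
c=optics.read_camera("scene")
im=ortho(c,X0,Y0,W,H,.041,S)
for b in blobs(disc(white(im)|blue(im))):
    a,sz,th,P=rect(b); print(' ctr',a,'size',sz,'ang',round(th,1))
E
```

```text
t: 14.3
tool_pos: [0.4854, 0.0954, 0.0698]
orientation: [0.652, 1.466, -0.647]
force: [-0.5, -0.1, 0.5]
opening: 0.0928
now [0.4854 0.0954 0.0698] jaw -47.7 open 0.0928 t 14.3 q [ 0.09 -0.01  1.95  0.    1.2   0.92] F [-0.5 -0.1  0.5]
shift, present axes [ 0.0028 -0.0025 -0.0024]  target axes [ 0.0028 -0.0025 -0.0024]  turn [-0.001  0.003 -0.005]
 ctr [0.3969 0.0144] size [0.0211 0.0789] ang 5.7
 ctr [0.4155 0.0685] size [0.0256 0.067 ] ang 43.4
 ctr [0.4798 0.0924] size [0.0849 0.1302] ang 33.3
 ctr [ 0.5097 -0.0739] size [0.1288 0.1025] ang 33.1
 ctr [0.5726 0.0196] size [0.0543 0.0358] ang 47.5
 ctr [0.6407 0.1229] size [0.0805 0.08  ] ang 90.0
 ctr [ 0.6634 -0.0434] size [0.1082 0.0879] ang 59.7
```

Small saucer at (0.6405, 0.1227), matching the estimate. Grip the small bowl.

```bash
python3 -m inch '[[[0.003,-0.0025,-0.0024,0,0,0,1],[0,0,0,0,0,0,0.5],[0,0,0,0,0,0,0.4],[0,0,0,0,0,0,0.2],[0,0,0,0,0,0,0.2],[0,0,0,0,0,0,0.2],[0,0,0,0,0,0,0.2],[0,0,0,0,0,0,0.2],[0,0,0,0,0,0,0.2]]]' 20
python3 nav.py .6405 .1225 .17 -47.6
```

```text
t: 15.25
tool_pos: [0.4828, 0.0957, 0.0683]
orientation: [0.653, 1.464, -0.646]
force: [0.7, -0.4, -1.5]
opening: 0.0422
now [0.4828 0.0957 0.0683] jaw -47.7 open 0.0422 t 15.2 q [ 0.09 -0.02  1.96  0.    1.19  0.92] F [ 0.7 -0.4 -1.5]
shift, present axes [-0.1004  0.1353  0.0869]  target axes [-0.1017  0.1345  0.0866]  turn [-0.001  0.005 -0.007]
```

```bash
python3 -m inch '[[[-0.005,0,0,0,0.005,-0.007,0.2],[-0.015,0,0,0,0,0,0.2],[-0.02,0,0,0,0,0,0.2],[-0.02,0,0,0,0,0,0.2],[-0.02,0,0,0,0,0,0.2],[-0.015,0,0,0,0,0,0.2],[0,0,0,0,0,0,0.2],[0,0.008,0.005,0,0,0,0.2],[0,0.017,0.011,0,0,0,0.2],[0,0.017,0.011,0,0,0,0.2],[0,0.017,0.011,0,0,0,0.2],[0,0.017,0.011,0,0,0,0.2],[0,0.017,0.011,0,0,0,0.2],[0,0.017,0.011,0,0,0,0.2],[0,0.017,0.011,0,0,0,0.2],[0,0.006,0.004,0,0,0,0.2],[0,0,0,0,0,0,0.2]]]'
python3 nav.py .6405 .1225 .1 -47.6
```

```text
t: 16.95
tool_pos: [0.6422, 0.1226, 0.1495]
orientation: [0.643, 1.492, -0.661]
force: [0.0, 0.2, -1.7]
opening: 0.042
now [0.6422 0.1226 0.1495] jaw -47.7 open 0.042 t 16.9 q [0.11 0.35 1.4  0.   1.42 0.94] F [ 0.   0.2 -1.7]
shift, present axes [ 0.0495 -0.0004 -0.0003]  target axes [ 0.0495 -0.0013 -0.001 ]  turn [-0.002 -0.014  0.019]
```

```bash
python3 -m inch '[[[0,-0.0005,-0.001,0,-0.014,0.019,0.2],[0.015,0,0,0,0,0,0.2],[0.02,0,0,0,0,0,0.2],[0.015,0,0,0,0,0,0.2],[0.008,0,0,0,0,0,0.2],[0,0,0,0,0,0,0.2]]]'
python3 nav.py .6405 .1225 .068 -47.6
```

```text
t: 17.55
tool_pos: [0.6367, 0.1227, 0.0851]
orientation: [0.65, 1.472, -0.651]
force: [0.3, 0.1, -1.1]
opening: 0.0423
now [0.6367 0.1227 0.0851] jaw -47.7 open 0.0423 t 17.6 q [ 0.11  0.37  1.49 -0.    1.28  0.94] F [ 0.3  0.1 -1.1]
shift, present axes [0.0171 0.0027 0.0027]  target axes [0.0171 0.0027 0.0027]  turn [-0.001 -0.001  0.001]
```

```bash
python3 -m inch '[[[0.006,0.0027,0.0027,0,0,0,0.2],[0.005,0,0,0,0,0,0.2],[0.004,0,0,0,0,0,0.2],[0.002,0,0,0,0,0,0.2],[0,0,0,0,0,0,0.2]]]'
python3 nav.py .6405 .1225 .068 -47.6
```

```text
t: 18.05
tool_pos: [0.6421, 0.1226, 0.0685]
orientation: [0.651, 1.47, -0.649]
force: [1.0, 0.6, -1.2]
opening: 0.0423
now [0.6421 0.1226 0.0685] jaw -47.7 open 0.0423 t 18.1 q [ 0.11  0.4   1.48 -0.    1.26  0.94] F [ 1.   0.6 -1.2]
shift, present axes [ 0.0005 -0.0012 -0.001 ]  target axes [ 0.0005 -0.0012 -0.001 ]  turn [-0.001  0.001 -0.001]
```

```bash
python3 -m inch '[[[0.001,0,0,0,0,0,0.2],[0,0,0,0,0,0,0.6],[0,0,0,0,0,0,0.8],[0,0,0,0,0,0,0.9],[0,0,0,0,0,0,1],[0,0,0,0,0,0,1],[0,0,0,0,0,0,1],[-0.02,0,0,0,0,0,1],[-0.03,0,0,0,0,0,1],[-0.03,0,0,0,0,0,1],[-0.01,0,0,0,0,0,1],[0,0,0,0,0,0,1]]]'
python3 -m inch '[[[0,0,0,-0.14,0,0,1],[0,0,0,-0.14,0,0,1],[0,0,0,-0.14,0,0,1],[0,0,0,-0.14,0,0,1],[0,0,0,-0.14,0,0,1],[0,0,0,-0.14,0,0,1],[0,0,0,-0.14,0,0,1],[0,0,0,-0.14,0,0,1],[0,0,0,-0.14,0,0,1],[0,0,0,-0.14,0,0,1],[0,0,0,-0.14,0,0,1],[0,0,0,-0.14,0,0,1],[0,0,0,-0.14,0,0,1],[0,0,0,-0.14,0,0,1],[0,0,0,-0.14,0,0,1],[0,0,0,0,0,0,1]]]'
python3 nav.py .5068 -.059 .13 77.6
```

```text
t: 19.25
tool_pos: [0.6418, 0.1226, 0.1603]
orientation: [0.651, 1.47, -0.65]
force: [0.3, -0.2, 0.0]
opening: 0.0928
t: 20.85
tool_pos: [0.6281, 0.1209, 0.1256]
orientation: [-1.036, 1.336, 1.069]
force: [-0.1, -0.4, -0.4]
opening: 0.0932
now [0.6281 0.1209 0.1256] jaw 77.6 open 0.0932 t 20.9 q [ 0.11  0.34  1.45 -0.    1.39 -1.24] F [-0.1 -0.4 -0.4]
shift, present axes [ 0.0007  0.0798 -0.2018]  target axes [-0.0044  0.0798 -0.2017]  turn [-0.    -0.012 -0.035]
```

```bash
python3 -m inch '[[[-0.02,0,0,0,-0.012,-0.035,1],[-0.015,0.004,-0.01,0,0,0,1],[0,0.008,-0.02,0,0,0,1],[0,0.008,-0.02,0,0,0,1],[0,0.008,-0.02,0,0,0,1],[0,0.008,-0.02,0,0,0,1],[0,0.008,-0.02,0,0,0,1],[0,0.008,-0.02,0,0,0,1],[0,0.008,-0.02,0,0,0,1],[0,0.008,-0.02,0,0,0,1],[0,0.008,-0.02,0,0,0,1],[0,0.004,-0.012,0,0,0,1],[0,0,0,0,0,0,1]]]'
python3 nav.py .5068 -.059 .13 77.6
```

```text
t: 22.15
tool_pos: [0.4902, -0.0677, 0.1573]
orientation: [-1.009, 1.335, 1.023]
force: [0.5, -0.7, -0.6]
opening: 0.0932
now [ 0.4902 -0.0677  0.1573] jaw 75.0 open 0.0932 t 22.1 q [-0.24 -0.09  1.86 -0.01  1.39 -1.55] F [ 0.5 -0.7 -0.6]
shift, present axes [ 0.027  -0.0141  0.0129]  target axes [ 0.0273 -0.0143  0.0121]  turn [-0.046 -0.005 -0.015]
```

```bash
python3 -m inch '[[[0,-0.0141,0.0129,-0.046,-0.005,-0.015,1],[0.012,0,0,0,0,0,1],[0.015,0,0,0,0,0,1],[0.01,0,0,0,0,0,1],[0,0,0,0,0,0,1]]]'
python3 nav.py .5068 -.059 .069 77.6
python3 - <<'E'
from h import *
c=optics.read_camera("top");s=optics.read_camera("scene")
a=c["frame"][60:270,130:370];b=s["frame"][180:380,150:370]
cv2.imwrite("pics/p5.png",np.hstack([cv2.resize(a,(400,360)),cv2.resize(b,(396,360))]))
E
```

```text
t: 22.65
tool_pos: [0.5105, -0.0555, 0.1169]
orientation: [-1.051, 1.3, 1.051]
force: [0.2, 0.4, -0.1]
opening: 0.0932
now [ 0.5105 -0.0555  0.1169] jaw 77.8 open 0.0932 t 22.6 q [-0.21 -0.02  1.86  0.    1.29 -1.57] F [ 0.2  0.4 -0.1]
shift, present axes [ 0.0479  0.003  -0.0043]  target axes [ 0.0479  0.0029 -0.0042]  turn [0.004 0.002 0.002]
```

View pics/p5.png

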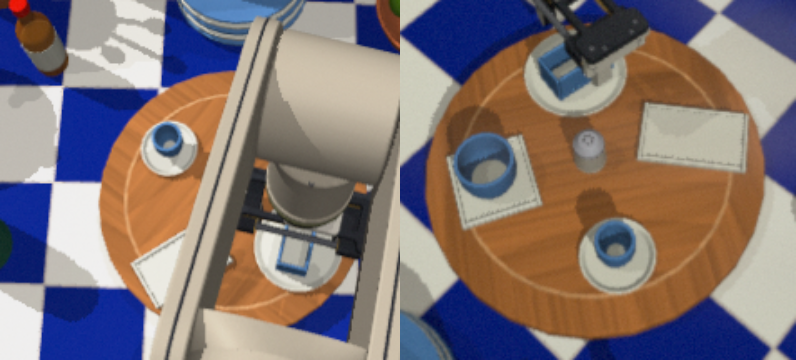

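```bash
python3 -m inch '[[[0.01,0.003,-0.0043,0,0,0,1],[0.012,0,0,0,0,0,1],[0.01,0,0,0,0,0,1],[0.008,0,0,0,0,0,1],[0.004,0,0,0,0,0,1],[0,0,0,0,0,0,1]]]'
python3 nav.py .5068 -.059 .069 77.6
python3 - <<'E'
from meas import *
np.set_printoptions(precision=4,suppress=True)
c=optics.read_camera("scene")
im=ortho(c,X0,Y0,W,H,.041,S)
for b in blobs(disc(white(im)|blue(im))):
    a,sz,th,P=rect(b); print(' ctr',a,'size',sz,'ang',round(th,1))
E
```

```text
t: 23.35
tool_pos: [0.5077, -0.0599, 0.0715]
orientation: [-1.053, 1.298, 1.048]
force: [0.2, 0.6, 0.2]
opening: 0.0929
now [ 0.5077 -0.0599  0.0715] jaw 77.8 open 0.0929 t 23.4 q [-0.22  0.03  1.9   0.    1.2  -1.58] F [0.2 0.6 0.2]
shift, present axes [0.0025 0.0011 0.0007]  target axes [0.0025 0.0011 0.0007]  turn [0.004 0.002 0.005]
 ctr [0.482  0.0977] size [0.0758 0.1225] ang 33.1
 ctr [ 0.51   -0.0489] size [0.101  0.1436] ang 33.1
 ctr [0.5725 0.0196] size [0.0544 0.0358] ang 47.4
 ctr [0.6407 0.1228] size [0.0803 0.0801] ang 83.3
 ctr [ 0.6634 -0.0434] size [0.108 0.088] ang 59.8
```

```bash
python3 -m inch '[[[0.0025,0.001,0,0,0,0,1],[0,0,0,0,0,0,0.5],[0,0,0,0,0,0,0.4],[0,0,0,0,0,0,0.2],[0,0,0,0,0,0,0.2],[0,0,0,0,0,0,0.2],[0,0,0,0,0,0,0.2],[0,0,0,0,0,0,0.2],[0,0,0,0,0,0,0.2]]]' 25
python3 nav.py .48 .0975 .17 33.2
```

```text
t: 24.3
tool_pos: [0.5083, -0.06, 0.0711]
orientation: [-1.055, 1.295, 1.045]
force: [-0.4, -0.1, -0.7]
opening: 0.042
now [ 0.5083 -0.06    0.0711] jaw 77.8 open 0.042 t 24.3 q [-0.22  0.03  1.91  0.    1.2  -1.58] F [-0.4 -0.1 -0.7]
shift, present axes [-0.0993  0.06    0.1481]  target axes [-0.0989  0.1473  0.0625]  turn [0.779 0.005 0.008]
```

Gripped (42 mm). Lift, turn, move.

```bash
python3 -m inch '[[[-0.005,0,0,0,0,0,0.2],[-0.015,0,0,0,0,0,0.2],[-0.02,0,0,0,0,0,0.2],[-0.025,0,0,0,0,0,0.2],[-0.02,0,0,0,0,0,0.2],[-0.01,0,0,0,0,0,0.2],[0,0,0,0,0,0,0.2],[0,0,0,0.07,0,0,0.2],[0,0,0,0.11,0,0,0.2],[0,0,0,0.11,0,0,0.2],[0,0,0,0.11,0,0,0.2],[0,0,0,0.11,0,0,0.2],[0,0,0,0.11,0,0,0.2],[0,0,0,0.11,0,0,0.2],[0,0,0,0.05,0,0,0.2],[0,0,0,0,0,0,0.2]]]'
python3 nav.py .48 .0975 .17 33.2
```

```text
t: 25.9
tool_pos: [0.4999, -0.0584, 0.157]
orientation: [-0.423, 1.537, 0.433]
force: [0.1, 0.1, -1.6]
opening: 0.0419
now [ 0.4999 -0.0584  0.157 ] jaw 31.3 open 0.0419 t 25.9 q [-0.22 -0.07  1.84  0.    1.38 -0.77] F [ 0.1  0.1 -1.6]
shift, present axes [-0.0122  0.1436  0.0638]  target axes [-0.013   0.1413  0.0687]  turn [-0.034 -0.007 -0.009]
```

```bash
python3 -m inch '[[[-0.01,0.009,0.004,-0.034,-0.007,-0.009,0.2],[0,0.018,0.0085,0,0,0,0.2],[0,0.018,0.0085,0,0,0,0.2],[0,0.018,0.0085,0,0,0,0.2],[0,0.018,0.0085,0,0,0,0.2],[0,0.018,0.0085,0,0,0,0.2],[0,0.018,0.0085,0,0,0,0.2],[0,0.018,0.0085,0,0,0,0.2],[0,0.009,0.005,0,0,0,0.2],[0,0,0,0,0,0,0.2]]]'
python3 nav.py .48 .0975 .1 33.2
```

```text
t: 26.9
tool_pos: [0.4732, 0.1102, 0.1694]
orientation: [-0.479, 1.513, 0.48]
force: [0.6, 0.3, -1.4]
opening: 0.0422
now [0.4732 0.1102 0.1694] jaw 35.1 open 0.0422 t 26.9 q [ 0.12 -0.15  1.88  0.    1.4  -0.49] F [ 0.6  0.3 -1.4]
shift, present axes [ 0.0695 -0.0142 -0.002 ]  target axes [ 0.0694 -0.0143 -0.0012]  turn [0.033 0.004 0.001]
```

```bash
python3 -m inch '[[[0,-0.014,-0.001,0.033,0.004,0,0.2],[0.015,0,0,0,0,0,0.2],[0.02,0,0,0,0,0,0.2],[0.018,0,0,0,0,0,0.2],[0.008,0,0,0,0,0,0.2],[0,0,0,0,0,0,0.2]]]'
python3 nav.py .48 .0975 .071 33.2
```

```text
t: 27.5
tool_pos: [0.4817, 0.0925, 0.1036]
orientation: [-0.453, 1.524, 0.449]
force: [0.0, -0.2, -2.2]
opening: 0.042
now [0.4817 0.0925 0.1036] jaw 33.0 open 0.042 t 27.5 q [ 0.09 -0.06  1.93 -0.    1.27 -0.49] F [ 0.  -0.2 -2.2]
shift, present axes [0.0326 0.0052 0.0013]  target axes [0.0326 0.0051 0.0013]  turn [-0.004 -0.001  0.002]
```

```bash
python3 -m inch '[[[0.008,0.005,0.001,0,0,0,0.2],[0.01,0,0,0,0,0,0.2],[0.007,0,0,0,0,0,0.2],[0.004,0,0,0,0,0,0.2],[0.002,0,0,0,0,0,0.2],[0,0,0,0,0,0,0.2]]]'
python3 nav.py .48 .0975 .071 33.2
```

```text
t: 28.1
tool_pos: [0.4809, 0.0971, 0.0713]
orientation: [-0.452, 1.522, 0.448]
force: [-0.3, 0.1, -1.8]
opening: 0.0419
now [0.4809 0.0971 0.0713] jaw 32.9 open 0.0419 t 28.1 q [ 0.1  -0.02  1.96 -0.    1.2  -0.48] F [-0.3  0.1 -1.8]
shift, present axes [ 0.0003  0.0008 -0.0006]  target axes [ 0.0003  0.0008 -0.0006]  turn [-0.005  0.001  0.003]
```

```bash
python3 -m inch '[[[0.001,0,0,0,0,0,0.2],[0,0,0,0,0,0,0.6],[0,0,0,0,0,0,0.8],[0,0,0,0,0,0,0.9],[0,0,0,0,0,0,1],[0,0,0,0,0,0,1],[0,0,0,0,0,0,1],[-0.02,0,0,0,0,0,1],[-0.03,0,0,0,0,0,1],[-0.03,0,0,0,0,0,1],[-0.01,0,0,0,0,0,1],[0,0,0,0,0,0,1]]]'
python3 nav.py .6665 -.039 .16 33.2
```

```text
t: 29.3
tool_pos: [0.4807, 0.0974, 0.1637]
orientation: [-0.452, 1.522, 0.448]
force: [0.1, -0.4, -0.8]
opening: 0.0931
now [0.4807 0.0974 0.1637] jaw 32.9 open 0.0931 t 29.3 q [ 0.1  -0.13  1.88 -0.    1.39 -0.48] F [ 0.1 -0.4 -0.8]
shift, present axes [ 0.0045 -0.2155  0.0819]  target axes [ 0.0037 -0.2159  0.0808]  turn [-0.005  0.001  0.003]
```

```bash
python3 -m inch '[[[0,-0.01,0.004,0,0,0,1],[0,-0.02,0.0075,0,0,0,1],[0,-0.02,0.0075,0,0,0,1],[0,-0.02,0.0075,0,0,0,1],[0,-0.02,0.0075,0,0,0,1],[0,-0.02,0.0075,0,0,0,1],[0,-0.02,0.0075,0,0,0,1],[0,-0.02,0.0075,0,0,0,1],[0,-0.02,0.0075,0,0,0,1],[0,-0.02,0.0075,0,0,0,1],[0,-0.02,0.0075,0,0,0,1],[0,-0.005,0.002,0,0,0,1],[0,0,0,0,0,0,1]]]'
python3 nav.py .6665 -.039 .12 33.2
```

```text
t: 30.6
tool_pos: [0.6659, -0.0507, 0.1322]
orientation: [-0.446, 1.552, 0.457]
force: [-0.5, 0.4, -0.9]
opening: 0.093
now [ 0.6659 -0.0507  0.1322] jaw 32.9 open 0.093 t 30.6 q [-0.15  0.4   1.36 -0.01  1.41 -0.72] F [-0.5  0.4 -0.9]
shift, present axes [0.0121 0.0093 0.0072]  target axes [0.0122 0.0095 0.0069]  turn [-0.005 -0.025 -0.015]
```

```bash
python3 -m inch '[[[0,0.0095,0.007,0,-0.025,-0.015,1],[0.008,0,0,0,0,0,1],[0.01,0,0,0,0,0,1],[0,0,0,0,0,0,1]]]'
python3 nav.py .6665 -.039 .073 33.2
python3 - <<'E'
from h import *
c=optics.read_camera("top");s=optics.read_camera("scene")
a=c["frame"][60:270,170:410];b=s["frame"][180:380,150:370]
cv2.imwrite("pics/p6.png",np.hstack([cv2.resize(a,(400,360)),cv2.resize(b,(396,360))]))
E
```

```text
t: 31.0
tool_pos: [0.6632, -0.0381, 0.1085]
orientation: [-0.449, 1.529, 0.453]
force: [0.8, -0.0, -0.3]
opening: 0.0932
now [ 0.6632 -0.0381  0.1085] jaw 32.9 open 0.0932 t 31.0 q [-0.13  0.39  1.42 -0.    1.34 -0.71] F [ 0.8 -0.  -0.3]
shift, present axes [ 0.0355 -0.0026  0.0024]  target axes [ 0.0355 -0.0025  0.0023]  turn [-0.004 -0.005 -0.004]
```

View pics/p6.png

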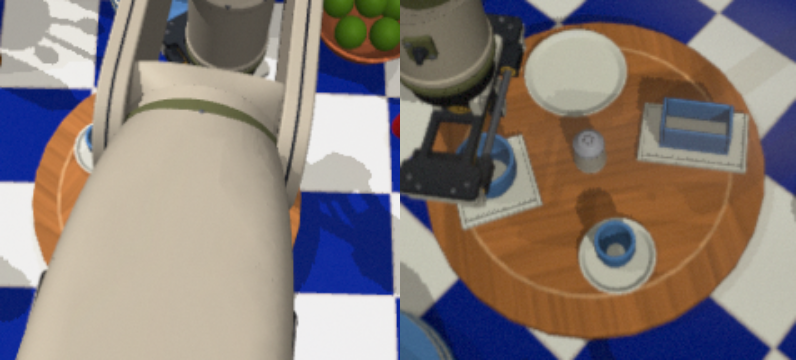

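Oblong bowl sits on its saucer, aligned; large saucer is now empty. Descend on the large round bowl.

```bash
python3 -m inch '[[[0.006,-0.0025,0.0025,0,-0.005,-0.004,1],[0.008,0,0,0,0,0,1],[0.008,0,0,0,0,0,1],[0.006,0,0,0,0,0,1],[0.003,0,0,0,0,0,1],[0,0,0,0,0,0,1]]]'
python3 nav.py .6665 -.039 .073 33.2
python3 - <<'E'
from meas import *
np.set_printoptions(precision=4,suppress=True)
c=optics.read_camera("scene")
im=ortho(c,X0,Y0,W,H,.041,S)
for b in blobs(disc(white(im)|blue(im))):
    a,sz,th,P=rect(b); print(' ctr',a,'size',sz,'ang',round(th,1))
E
```

```text
t: 31.7
tool_pos: [0.6686, -0.0398, 0.077]
orientation: [-0.451, 1.52, 0.448]
force: [0.0, 0.9, 0.1]
opening: 0.0934
now [ 0.6686 -0.0398  0.077 ] jaw 32.9 open 0.0934 t 31.7 q [-0.14  0.43  1.43 -0.    1.28 -0.71] F [0.  0.9 0.1]
shift, present axes [ 0.004   0.0018 -0.0014]  target axes [ 0.004   0.0018 -0.0013]  turn [-0.005  0.003  0.003]
 ctr [0.4779 0.095 ] size [0.0861 0.1225] ang 33.2
 ctr [ 0.5064 -0.0635] size [0.1225 0.1221] ang 63.4
 ctr [0.5725 0.0196] size [0.0544 0.0358] ang 47.5
 ctr [ 0.5929 -0.1359] size [0.029  0.0845] ang 90.0
 ctr [ 0.6234 -0.1029] size [0.0408 0.0181] ang 28.1
 ctr [0.6413 0.1227] size [0.0803 0.0799] ang 45.0
 ctr [ 0.6727 -0.0415] size [0.0953 0.1021] ang 59.8
```

```bash
python3 -m inch '[[[0.003,0.001,-0.001,0,0,0,1],[0,0,0,0,0,0,0.7],[0,0,0,0,0,0,0.5],[0,0,0,0,0,0,0.4],[0,0,0,0,0,0,0.4],[0,0,0,0,0,0,0.4],[0,0,0,0,0,0,0.4],[0,0,0,0,0,0,0.4],[0,0,0,0,0,0,0.4]]]' 25
python3 nav.py .506 -.063 .18 33.2
```

```text
t: 32.65
tool_pos: [0.6679, -0.0395, 0.0754]
orientation: [-0.452, 1.518, 0.448]
force: [0.5, -0.1, -0.8]
opening: 0.0647
now [ 0.6679 -0.0395  0.0754] jaw 32.9 open 0.0647 t 32.6 q [-0.14  0.43  1.44 -0.    1.27 -0.71] F [ 0.5 -0.1 -0.8]
shift, present axes [-0.1055  0.0679 -0.1482]  target axes [-0.1046  0.069  -0.1484]  turn [-0.005  0.004  0.004]
```

```bash
python3 -m inch '[[[-0.005,0,0,0,0.004,0.004,0.4],[-0.015,0,0,0,0,0,0.4],[-0.02,0,0,0,0,0,0.4],[-0.02,0,0,0,0,0,0.4],[-0.01,0,0,0,0,0,0.4],[0,0,0,0,0,0,0.4],[0,0.004,-0.009,0,0,0,0.4],[0,0.008,-0.018,0,0,0,0.4],[0,0.008,-0.018,0,0,0,0.4],[0,0.008,-0.018,0,0,0,0.4],[0,0.008,-0.018,0,0,0,0.4],[0,0.008,-0.018,0,0,0,0.4],[0,0.008,-0.018,0,0,0,0.4],[0,0.008,-0.018,0,0,0,0.4],[0,0.004,-0.009,0,0,0,0.4],[0,0,0,0,0,0,0.4]]]'
python3 nav.py .506 -.063 .11 33.2
```

```text
t: 34.25
tool_pos: [0.4947, -0.064, 0.1403]
orientation: [-0.445, 1.539, 0.457]
force: [-0.5, 0.3, -1.4]
opening: 0.0646
now [ 0.4947 -0.064   0.1403] jaw 32.9 open 0.0646 t 34.2 q [-0.23 -0.06  1.86 -0.    1.36 -0.81] F [-0.5  0.3 -1.4]
shift, present axes [ 0.0301 -0.0056  0.0104]  target axes [ 0.0303 -0.0053  0.01  ]  turn [-0.005 -0.012 -0.011]
```

```bash
python3 -m inch '[[[0,-0.0055,0.0102,0,-0.012,-0.011,0.4],[0.012,0,0,0,0,0,0.4],[0.015,0,0,0,0,0,0.4],[0.01,0,0,0,0,0,0.4],[0,0,0,0,0,0,0.4]]]'
python3 nav.py .506 -.063 .0755 33.2
```

```text
t: 34.75
tool_pos: [0.5079, -0.0624, 0.0985]
orientation: [-0.45, 1.523, 0.451]
force: [-0.8, 0.2, -1.6]
opening: 0.0648
now [ 0.5079 -0.0624  0.0985] jaw 32.9 open 0.0648 t 34.8 q [-0.22  0.    1.88  0.    1.26 -0.8 ] F [-0.8  0.2 -1.6]
shift, present axes [ 0.023   0.0005 -0.002 ]  target axes [ 0.023   0.0005 -0.0019]  turn [-0.004  0.001 -0.   ]
```

```bash
python3 -m inch '[[[0.008,0.0005,-0.002,0,0,0,0.4],[0.007,0,0,0,0,0,0.4],[0.004,0,0,0,0,0,0.4],[0.002,0,0,0,0,0,0.4],[0,0,0,0,0,0,0.4]]]'
python3 nav.py .506 -.063 .0755 33.2
```

```text
t: 35.25
tool_pos: [0.5063, -0.063, 0.0755]
orientation: [-0.45, 1.523, 0.451]
force: [1.0, -0.2, -0.7]
opening: 0.0645
now [ 0.5063 -0.063   0.0755] jaw 33.0 open 0.0645 t 35.2 q [-0.22  0.03  1.9   0.    1.21 -0.8 ] F [ 1.  -0.2 -0.7]
shift, present axes [ 0.      0.0001 -0.0002]  target axes [ 0.      0.0001 -0.0002]  turn [-0.004  0.    -0.   ]
```

```bash
python3 -m inch '[[[0.0005,0,0,0,0,0,0.6],[0,0,0,0,0,0,0.8],[0,0,0,0,0,0,0.9],[0,0,0,0,0,0,1],[0,0,0,0,0,0,1],[0,0,0,0,0,0,1],[-0.02,0,0,0,0,0,1],[-0.03,0,0,0,0,0,1],[-0.03,0,0,0,0,0,1],[-0.01,0,0,0,0,0,1],[0,0,0,-0.08,0,0,1],[0,0,0,-0.08,0,0,1],[0,0,0,0,0,0,1]]]'
python3 nav.py .4909 -.3826 .16 42.5
```

```text
t: 36.55
tool_pos: [0.5069, -0.0632, 0.1687]
orientation: [-0.58, 1.49, 0.578]
force: [0.1, -0.5, 0.6]
opening: 0.0929
now [ 0.5069 -0.0632  0.1687] jaw 42.4 open 0.0929 t 36.5 q [-0.22 -0.07  1.82  0.    1.39 -0.97] F [ 0.1 -0.5  0.6]
shift, present axes [ 0.0087 -0.225  -0.2272]  target axes [ 0.0087 -0.2247 -0.2276]  turn [-0.002  0.002  0.002]
```

```bash
python3 -m inch '[[[0,-0.01,-0.01,0,0,0,1],[0,-0.02,-0.02,0,0,0,1],[0,-0.02,-0.02,0,0,0,1],[0,-0.02,-0.02,0,0,0,1],[0,-0.02,-0.02,0,0,0,1],[0,-0.02,-0.02,0,0,0,1],[0,-0.02,-0.02,0,0,0,1],[0,-0.02,-0.02,0,0,0,1],[0,-0.02,-0.02,0,0,0,1],[0,-0.02,-0.02,0,0,0,1],[0,-0.02,-0.02,0,0,0,1],[0,-0.01,-0.01,0,0,0,1],[0,0,0,0,0,0,1]]]'
python3 nav.py .4909 -.3826 .1 42.5
python3 - <<'E'
from meas import *
np.set_printoptions(precision=4,suppress=True)
for n in("top","scene"):
    c=optics.read_camera(n); f=c["frame"]
    im=ortho(c,X0,Y0,W,H,.041,S)
    for b in blobs(disc(white(im)|blue(im))):
        a,sz,th,P=rect(b); print(n,' ctr',a,'size',sz,'ang',round(th,1))
    cv2.imwrite(f"pics/p7{n}.png",f)
t=cv2.imread("pics/p7top.png");s=cv2.imread("pics/p7scene.png")
cv2.imwrite("pics/p7.png",np.hstack([cv2.resize(t[70:290,170:490],(400,275)),cv2.resize(s[100:375,100:380],(400,275*400//280))[:275]]))
E
```

```text
t: 37.85
tool_pos: [0.4798, -0.3944, 0.1576]
orientation: [-0.552, 1.505, 0.563]
force: [-0.4, 0.8, 0.4]
opening: 0.0933
now [ 0.4798 -0.3944  0.1576] jaw 40.8 open 0.0933 t 37.9 q [-0.77  0.24  1.51 -0.    1.4  -1.48] F [-0.4  0.8  0.4]
shift, present axes [0.0575 0.0011 0.0164]  target axes [0.0576 0.0012 0.0162]  turn [-0.029 -0.004 -0.009]
top  ctr [0.4793 0.0981] size [0.074 0.123] ang 33.4
top  ctr [ 0.5055 -0.0622] size [0.1225 0.1225] ang 0.0
top  ctr [0.5814 0.0273] size [0.0476 0.0353] ang 11.0
top  ctr [0.6401 0.1237] size [0.0806 0.0803] ang 45.0
top  ctr [ 0.6645 -0.0363] size [0.0891 0.09  ] ang 59.8
scene  ctr [0.4778 0.095 ] size [0.0857 0.1223] ang 33.1
scene  ctr [ 0.5064 -0.0635] size [0.122  0.1222] ang 84.5
scene  ctr [0.5725 0.0196] size [0.0544 0.0358] ang 47.5
scene  ctr [0.6407 0.1231] size [0.08 0.08] ang 90.0
scene  ctr [ 0.6675 -0.0361] size [0.0913 0.0879] ang 59.8
```

View pics/p7.png

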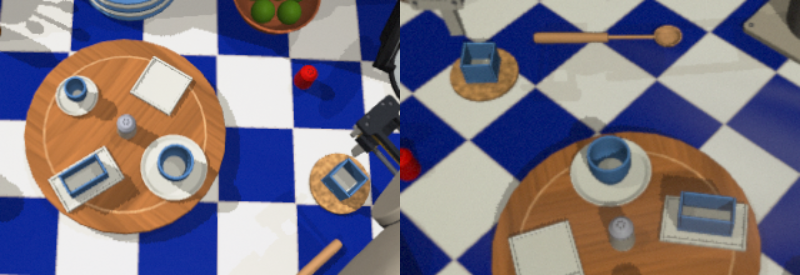

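```bash
python3 -m inch '[[[0,0.001,0.0164,-0.029,-0.004,-0.009,1],[0.015,0,0,0,0,0,1],[0.02,0,0,0,0,0,1],[0.015,0,0,0,0,0,1],[0,0,0,0,0,0,1]]]'
python3 nav.py .4909 -.3826 .042 42.5
```

```text
t: 38.45
tool_pos: [0.4953, -0.3734, 0.1041]
orientation: [-0.588, 1.487, 0.589]
force: [-1.0, 0.4, -0.3]
opening: 0.0926
now [ 0.4953 -0.3734  0.1041] jaw 43.1 open 0.0926 t 38.5 q [-0.73  0.28  1.56  0.    1.3  -1.48] F [-1.   0.4 -0.3]
shift, present axes [ 0.062  -0.0037 -0.0097]  target axes [ 0.0621 -0.0038 -0.0095]  turn [ 0.011  0.002 -0.   ]
```

```bash
python3 -m inch '[[[0,-0.0037,-0.0097,0.01,0.002,0,1],[0.015,0,0,0,0,0,1],[0.015,0,0,0,0,0,1],[0.012,0,0,0,0,0,1],[0.005,0,0,0,0,0,1],[0,0,0,0,0,0,1]]]'
python3 nav.py .4909 -.3826 .042 42.5
```

```text
t: 39.05
tool_pos: [0.4904, -0.3832, 0.053]
orientation: [-0.581, 1.492, 0.58]
force: [0.0, 0.9, 0.1]
opening: 0.0932
now [ 0.4904 -0.3832  0.053 ] jaw 42.5 open 0.0932 t 39.0 q [-0.75  0.34  1.59 -0.    1.21 -1.49] F [0.  0.9 0.1]
shift, present axes [0.011  0.0001 0.0008]  target axes [0.011  0.0001 0.0008]  turn [ 0. -0. -0.]
```

```bash
python3 -m inch '[[[0.007,0,0.0008,0,0,0,1],[0.003,0,0,0,0,0,1],[0,0,0,0,0,0,0.7],[0,0,0,0,0,0,0.5],[0,0,0,0,0,0,0.3],[0,0,0,0,0,0,0.3],[0,0,0,0,0,0,0.3],[0,0,0,0,0,0,0.3],[0,0,0,0,0,0,0.3]]]' 25
python3 nav.py .4909 -.3826 .042 42.5
```

```text
t: 39.95
tool_pos: [0.4922, -0.3835, 0.0442]
orientation: [-0.583, 1.49, 0.578]
force: [0.7, -0.2, -1.4]
opening: 0.0541
now [ 0.4922 -0.3835  0.0442] jaw 42.5 open 0.0541 t 40.0 q [-0.74  0.35  1.59 -0.    1.19 -1.49] F [ 0.7 -0.2 -1.4]
shift, present axes [ 0.0022  0.0015 -0.0004]  target axes [ 0.0022  0.0015 -0.0004]  turn [0.001 0.    0.003]
```

```bash
python3 -m inch '[[[-0.005,0,0,0,0,0,0.3],[-0.015,0,0,0,0,0,0.3],[-0.025,0,0,0,0,0,0.3],[-0.03,0,0,0,0,0,0.3],[-0.03,0,0,0,0,0,0.3],[-0.02,0,0,0,0,0,0.3],[-0.01,0,0,0,0,0,0.3],[0,0,0,-0.06,0,0,0.3],[0,0,0,-0.1,0,0,0.3],[0,0,0,-0.1,0,0,0.3],[0,0,0,-0.04,0,0,0.3],[0,0,0,0,0,0,0.3]]]'
python3 nav.py .6655 -.0365 .18 59.8
```

```text
t: 41.15
tool_pos: [0.4914, -0.3828, 0.1927]
orientation: [-0.825, 1.409, 0.816]
force: [-0.2, -0.7, -2.3]
opening: 0.0539
now [ 0.4914 -0.3828  0.1927] jaw 60.4 open 0.0539 t 41.1 q [-0.74  0.21  1.48 -0.    1.45 -1.8 ] F [-0.2 -0.7 -2.3]
shift, present axes [0.0121 0.0198 0.3871]  target axes [0.0127 0.0237 0.3869]  turn [ 0.01  -0.001  0.005]
```

```bash
python3 -m inch '[[[0,0.0005,0.01,0,0,0,0.3],[0,0.0013,0.022,0,0,0,0.3],[0,0.0013,0.022,0,0,0,0.3],[0,0.0013,0.022,0,0,0,0.3],[0,0.0013,0.022,0,0,0,0.3],[0,0.0013,0.022,0,0,0,0.3],[0,0.0013,0.022,0,0,0,0.3],[0,0.0013,0.022,0,0,0,0.3],[0,0.0013,0.022,0,0,0,0.3],[0,0.0013,0.022,0,0,0,0.3],[0,0.0013,0.022,0,0,0,0.3],[0,0.0013,0.022,0,0,0,0.3],[0,0.0013,0.022,0,0,0,0.3],[0,0.0013,0.022,0,0,0,0.3],[0,0.0013,0.022,0,0,0,0.3],[0,0.0013,0.022,0,0,0,0.3],[0,0.0013,0.022,0,0,0,0.3],[0,0.0005,0.012,0,0,0,0.3],[0,0,0,0,0,0,0.3]]]'
python3 nav.py .6655 -.0365 .12 59.8
```

```text
t: 43.05
tool_pos: [0.6664, -0.0212, 0.1904]
orientation: [-0.799, 1.418, 0.805]
force: [0.4, -0.5, -1.3]
opening: 0.0534
now [ 0.6664 -0.0212  0.1904] jaw 59.0 open 0.0534 t 43.0 q [-0.11  0.33  1.34  0.    1.47 -1.14] F [ 0.4 -0.5 -1.3]
shift, present axes [ 0.0704 -0.0073 -0.0137]  target axes [ 0.0704 -0.0069 -0.0137]  turn [-0.014  0.001 -0.003]
```

```bash
python3 -m inch '[[[0,-0.007,-0.0137,-0.014,0,-0.003,0.3],[0.015,0,0,0,0,0,0.3],[0.022,0,0,0,0,0,0.3],[0.022,0,0,0,0,0,0.3],[0.01,0,0,0,0,0,0.3],[0,0,0,0,0,0,0.3]]]'
python3 nav.py .6655 -.0365 .0715 59.8
```

```text
t: 43.65
tool_pos: [0.663, -0.0383, 0.1158]
orientation: [-0.807, 1.416, 0.81]
force: [-0.3, -0.2, -1.1]
opening: 0.0537
now [ 0.663  -0.0383  0.1158] jaw 59.5 open 0.0537 t 43.6 q [-0.14  0.38  1.42  0.    1.35 -1.17] F [-0.3 -0.2 -1.1]
shift, present axes [ 0.0443 -0.0013  0.0028]  target axes [ 0.0443 -0.0012  0.0028]  turn [-0.006 -0.    -0.002]
```

```bash
python3 -m inch '[[[0.008,-0.0012,0.0025,0,0,0,0.3],[0.012,0,0,0,0,0,0.3],[0.01,0,0,0,0,0,0.3],[0.005,0,0,0,0,0,0.3],[0.002,0,0,0,0,0,0.3],[0,0,0,0,0,0,0.3]]]'
python3 nav.py .6655 -.0365 .0715 59.8
```

```text
t: 44.25
tool_pos: [0.6664, -0.0368, 0.0774]
orientation: [-0.807, 1.415, 0.808]
force: [0.3, -0.5, -1.6]
opening: 0.0539
now [ 0.6664 -0.0368  0.0774] jaw 59.4 open 0.0539 t 44.2 q [-0.13  0.43  1.43  0.    1.28 -1.17] F [ 0.3 -0.5 -1.6]
shift, present axes [ 0.0059  0.0009 -0.0003]  target axes [ 0.0059  0.0009 -0.0002]  turn [-0.007  0.001 -0.   ]
```

```bash
python3 -m inch '[[[0.003,0,0,0,0,0,0.3],[0.002,0,0,0,0,0,0.3],[0.001,0,0,0,0,0,0.3],[0,0,0,0,0,0,0.3]]]'
python3 nav.py .6655 -.0365 .0715 59.8
```

```text
t: 44.65
tool_pos: [0.6674, -0.0369, 0.0723]
orientation: [-0.808, 1.413, 0.807]
force: [-0.3, -0.4, -1.4]
opening: 0.0536
now [ 0.6674 -0.0369  0.0723] jaw 59.4 open 0.0536 t 44.6 q [-0.13  0.43  1.44  0.    1.27 -1.17] F [-0.3 -0.4 -1.4]
shift, present axes [ 0.0008  0.0018 -0.0006]  target axes [ 0.0008  0.0018 -0.0006]  turn [-0.007  0.002  0.002]
```

Release, lift, and swing aside toward the right to look.

```bash
python3 -m inch '[[[0.001,0,0,0,0,0,0.3],[0,0,0,0,0,0,0.6],[0,0,0,0,0,0,0.8],[0,0,0,0,0,0,0.9],[0,0,0,0,0,0,1],[0,0,0,0,0,0,1],[0,0,0,0,0,0,1],[-0.02,0,0,0,0,0,1],[-0.03,0,0,0,0,0,1],[-0.03,0,0,0,0,0,1],[-0.03,0,0,0,0,0,1],[-0.01,0,0,0,0,0,1],[0,0,0,0,0,0,1]]]'
python3 -m inch '[[[0,0,-0.01,0,0,0,1],[0,0,-0.025,0,0,0,1],[0,0,-0.025,0,0,0,1],[0,0,-0.025,0,0,0,1],[0,0,-0.025,0,0,0,1],[0,0,-0.025,0,0,0,1],[0,0,-0.025,0,0,0,1],[0,0,-0.025,0,0,0,1],[0,0,-0.025,0,0,0,1],[0,0,-0.025,0,0,0,1],[0,0,-0.025,0,0,0,1],[0,0,-0.025,0,0,0,1],[0,0,-0.025,0,0,0,1],[0,0,-0.01,0,0,0,1],[0,0,0,0,0,0,1]]]'
python3 - <<'E'
from meas import *
np.set_printoptions(precision=4,suppress=True)
for n in("top","scene"):
    c=optics.read_camera(n); f=c["frame"]
    for z in(.041,.086):
        im=ortho(c,X0,Y0,W,H,z,S)
        for b in blobs(disc(white(im)|blue(im) if z<.05 else blue(im),360 if z<.05 else 400)):
            a,sz,th,P=rect(b); print(n,z,' ctr',a,'size',sz,'ang',round(th,1),'x',P[:,0].min(),P[:,0].max(),'y',P[:,1].min(),P[:,1].max())
    cv2.imwrite(f"pics/p8{n}.png",f)
t=cv2.imread("pics/p8top.png");s=cv2.imread("pics/p8scene.png")
cv2.imwrite("pics/p8.png",np.hstack([cv2.resize(t[90:270,180:360],(400,400)),cv2.resize(s[185:375,160:360],(400,380),interpolation=cv2.INTER_CUBIC)[[*range(380)]+[379]*20]]))
E
```

```text
t: 45.95
tool_pos: [0.6664, -0.0369, 0.1945]
orientation: [-0.807, 1.414, 0.807]
force: [-0.1, 0.3, -0.3]
opening: 0.0927
t: 47.45
tool_pos: [0.4767, -0.3216, 0.1602]
orientation: [-0.78, 1.442, 0.839]
force: [-0.8, 0.4, -0.1]
opening: 0.0929
top 0.041  ctr [0.4794 0.098 ] size [0.074 0.123] ang 33.5 x 0.4172 0.5417 y 0.0286 0.1681
top 0.041  ctr [ 0.5055 -0.0622] size [0.1225 0.1225] ang 0.0 x 0.4442 0.5667 y -0.1234 -0.0009
top 0.041  ctr [0.5814 0.0273] size [0.0475 0.0353] ang 11.0 x 0.5577 0.6047 y 0.0101 0.0461
top 0.041  ctr [0.6401 0.1237] size [0.0806 0.0803] ang 45.0 x 0.5997 0.6802 y 0.0836 0.1646
top 0.041  ctr [ 0.6656 -0.0369] size [0.089 0.092] ang 59.6 x 0.6047 0.7242 y -0.0949 0.0231
top 0.086  ctr [0.476  0.0971] size [0.0502 0.0783] ang 33.1 x 0.4372 0.5162 y 0.0541 0.1416
top 0.086  ctr [ 0.5046 -0.0618] size [0.0642 0.0665] ang 58.0 x 0.4712 0.5382 y -0.0939 -0.0299
top 0.086  ctr [0.6354 0.12  ] size [0.0486 0.0413] ang 24.0 x 0.6122 0.6597 y 0.0996 0.1426
top 0.086  ctr [ 0.6584 -0.0346] size [0.061  0.0674] ang 59.0 x 0.6147 0.7002 y -0.0714 1e-04
scene 0.041  ctr [0.4778 0.095 ] size [0.0858 0.1223] ang 33.1 x 0.4197 0.5452 y 0.0276 0.1676
scene 0.041  ctr [ 0.5062 -0.0634] size [0.122 0.122] ang 90.0 x 0.4452 0.5672 y -0.1244 -0.0024
scene 0.041  ctr [0.5725 0.0196] size [0.0543 0.0358] ang 47.6 x 0.5492 0.5957 y -0.0049 0.0446
scene 0.041  ctr [0.6407 0.1231] size [0.08 0.08] ang 0.0 x 0.6007 0.6807 y 0.0831 0.1631
scene 0.041  ctr [ 0.6655 -0.0397] size [0.0994 0.0879] ang 59.8 x 0.6087 0.7262 y -0.0959 0.0241
scene 0.086  ctr [0.4893 0.1036] size [0.0601 0.0767] ang 33.0 x 0.4457 0.5332 y 0.0566 0.1481
scene 0.086  ctr [ 0.5127 -0.0574] size [0.0834 0.0629] ang 45.0 x 0.4742 0.5467 y -0.0964 -0.0204
scene 0.086  ctr [0.6436 0.124 ] size [0.0467 0.0409] ang 63.4 x 0.6217 0.6652 y 0.1016 0.1456
scene 0.086  ctr [ 0.6713 -0.0286] size [0.0721 0.0538] ang 59.9 x 0.6322 0.7082 y -0.0714 0.0151
```

View pics/p8.png

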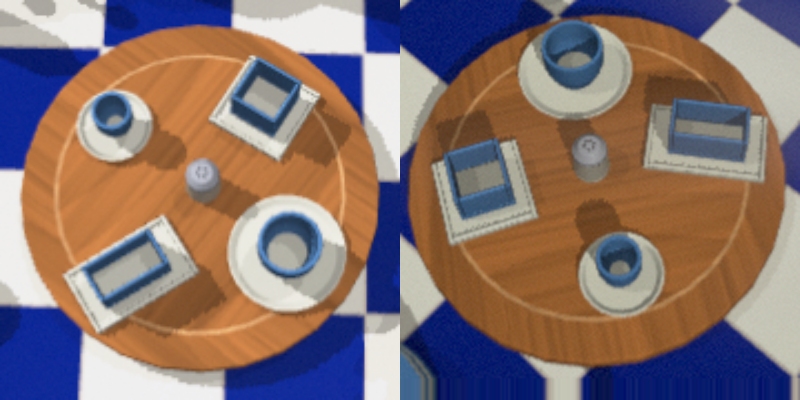

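```bash
python3 -c "
from plant import workorder; print(workorder.close_job())"
```

```text
the job is handed in; nothing more can be done
None
```

All four bowls are on their own saucers and the job is handed in, with about 47.5 s of the 144 s used. I set the square bowl on the trivet first. Then I moved the small round, oblong and large round bowls to their saucers, and last the square bowl to its own.

**Last checks from both cameras:**
- **Bowl positions:** each bowl measures about 3 mm or less from the middle of its saucer, against the 12 mm limit.
- **Alignment and height:** the oblong and square bowls are lined up to about 1°. The bowls look flat in the pictures, but I did not measure their tilt.
- **Saucers and salt shaker:** they moved no more than about 3 mm by my measurements; the square saucer's figures are the least certain because its bowl partly hid it. The salt shaker is upright.
- **Robot:** the open gripper is well clear of everything.

**What went wrong:**
- **First grasp of the square bowl:** the first descent stopped about 16 mm high and 10 mm to one side, for a reason I did not find. I opened the gripper, corrected the position and gripped again.
- **Long moves:** these drifted by up to about 35 mm and 0.05 rad, so I corrected before each lowering.
- **Camera agreement:** the two views put the bowl outlines up to about 15 mm apart, because they see different sides of the walls. The positions above allow for that using the known sizes.

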